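Angle a timber core past a post into the gluing jig

TASK

Load the timber batten into the plywood gluing jig: push it along the table with the fingertips, slipping one end in behind the steel post first and then pushing the other end in, until it lies inside the bay between the two cheeks and flush against the back fence along its whole length. Only slide it: never lift it off the table or tip it up, and leave everything else where it stands.

Things in the scene. Friction and masses are not known exactly. Their poses are not given: they have to be found in the camera images.
- batten: loose square timber batten, 260 mm long (its y axis), 34 mm wide (its x axis) and 34 mm high, about 0.13 to 0.24 kg, lying flat on the table with wood-to-table friction and sliding when pushed with a few newtons; origin at the centre of its underside. At the start it lies between the robot and the jig, roughly across the mouth of the bay (within about 0.25 rad of the jig's y axis)
- jig: plywood jig fixed to the table, 40 mm high, without a floor. Origin: on the table, at the middle of the inner face of the back fence; its x axis points out through the back fence (away from the robot), its y axis runs along the fence. The bay lies at negative x: the fence's inner face is the plane x = 0, the two cheeks (20 mm thick) have their inner faces at y = +155 and -155 mm and reach from x = 0 to x = -50 mm; the bay is open towards negative x
- post: fixed round steel post, 24 mm in diameter, 60 mm high, about 95 mm in front of the back fence and 85 to 100 mm to one side of the middle of the bay, on the left or on the right from start to start; origin at its foot, on its axis. A flat disc set flush in the table on the other side is the empty socket and is no obstacle. The gap from the post to the farther cheek is shorter than the batten, so the end on the post's side has to go in first, angled, behind the post
- foam_dome: half-dome of white carving foam, 100 mm across, 58 mm high; origin under its centre. Bystander
- foam_block: white foam block 80 x 120 x 55 mm; origin under its centre. Bystander
- glue_jar: closed jar, 60 mm across, 75 mm high, behind the jig; origin under its centre. Bystander
- sanding_board: red sanding board 60 x 130 mm with a wooden grip, 34 mm high, lying right of the middle, on the robot side of the work; origin under its centre. Bystander
- brush: flat paint brush lying on the table left of the middle, on the robot side of the work; 200 mm long (its x axis, bristles at positive x), 42 mm wide, 20 mm high, origin at the middle of its length. Bystander
- scraper: scraper with wooden handle lying on the table left of the work; 280 mm long (its x axis, blade at positive x), 65 mm wide, 20 mm high, origin at the middle of its length. Bystander
- cup: grey open cup, 72 mm across, 85 mm high, behind the jig; origin under its centre. Bystander

How it is judged:
By the outcome, as a careful person would: the job done as asked, in the order asked, and still so for the second after the job is handed in, with the robot touching nothing.
It also fails if it takes over 72 s, if anything falls off the work surface, if the arm or the gripper's body presses on something with over 40 N, if the wrist force passes 120 N, or if a joint passes its speed limit or range.

ROBOT

A 6-joint arm with a two-finger parallel gripper is mounted at the origin on the work surface. World frame = base frame: x ahead of the robot, y to its left, z up, the work surface at z = 0. Lengths are in m, angles in rad, forces in N, time in s.
With the tool pointing down it reaches from about 0.375 to 0.9 m from the base axis. Payload 3.1 kg.
Tool frame: the origin (TCP) lies at the very end of the fingers, on their centre line; the grasp point (between the pads) lies 19 mm behind it; z points along the fingers, y is the direction in which the jaws open and shut (so a half turn about z gives the same grasp; the last joint's range is limited). The gripper opens to 87 mm and grips with 3 to 60 N. Pads are 19 mm wide; open, the fingers measure 117 mm over their backs; the gripper's body (75 mm by 190 mm) begins 51 mm behind the grasp point.
Start: joints at [-1.375, 0.527, 1.433, -0, 1.181, -0.178], TCP at [0.229, -0.582, 0.223] pointing down, gripper open.
Joint ranges: [-3.08, 3.08], [-0.75, 2.2], [0.22, 2.44], [-1.43, 4.57], [0, 2.65], [-2.85, 2.85]. Speed limits (rad/s): [2.79, 2.79, 3.14, 3.14, 3.14, 3.14].

INTERFACE

Orientations are given as a unit quaternion [x, y, z, w].
In Python, from rig import robot gives the robot as it stands.
- The arm moves only by the tool arm_command, never from a script. Its argument "targets" is a list of rows, each a list of 5 numbers: the shift along the tool's x, y, z in cm, then the turn about the tool's z in rad, then the finger opening in cm, from 0 to 8.7. In form: [[dx, dy, dz, spin, hand], ...]. A call has 1 to 5 rows; each row is the pose to reach, as a shift and turn from the pose commanded when the call began, along the tool's axes at that moment; what a row does not reach only later rows make up. A row lasts 1/8 s, in which the tool goes at most 62.5 mm and 10.7 degrees, less where a joint would pass 70% of its speed; a pose out of reach is approached as far as the arm can. A call with a gripper value outside its range is refused whole. The fingers move at their own pace and stop on an object; "newtons" is the grip in N (left out, the last holds). Time passes only in rows, so rows that repeat a pose let the fingers close. It gives the time, the measured TCP pose, the force and the opening at its end, in the units of the state.
- robot.get_obs(): the state, without advancing time (a new reading comes with each control period).
- robot.camera(name): name is "scene" or "side" or "wrist"; returns (picture, depth): 480x640x3 uint8, red, green, blue; 480x640 float32, m along the optical axis (not along the pixel's ray), 0 where there is no reading.
- robot.camera_model(name): a dict with "mtx" (3x3 intrinsics, pixels), "extrinsics" (4x4, takes a point from world to camera coordinates). Camera axes: x right, y up, looking along -z (the intrinsics and any distortion apply to the point x, -y, -z); pixel columns grow to the right and rows downward; lengths in m; the calibration is good to about 2 mm. The wrist camera is an equidistant fisheye: a pixel r from the principal point sees the ray r / f radians off the axis. A picture is of the moment at which its call begins: read the wrist's pose just before it. camera_model takes no time and is no camera call; for the wrist camera it gives the pose at the moment of the call.
- robot.hand_in(): hands the job in, once; it reports no verdict.
The state is a dict: "time": time; "q": joint angles; "joint_velocities": joint speeds; "joint_torque": joint torques, N m; "position": TCP position; "tool_rot": TCP orientation; "ft_force": force on the tool from outside, world axes, zero at the start; "moment": the same for the moment, N m; "grip_width": finger opening in m.
Only numpy, scipy, OpenCV 4.12 (cv2) and the standard library are available. Lean on these libraries where they do the work, as an engineer would, in place of code of your own. Each camera call takes 0.05 s, during which the arm holds its last target.

## Working session

There is one attempt and no reset: what is moved stays moved. The work goes in short steps, Python scripts to look and compute and a tool call to move; the robot and the scene stay as the last step left them, time stands still between calls to the robot, and variables do not carry over. Pictures are saved under pics/ and viewed, and the job is handed in when it is done.

Besides the shell and the picture viewer there is one more tool, called after ">>>" in YAML: its name, and indented under it one key for each argument. arm_command: Moves the arm, as the interface text tells. Its arguments: {"type":"object","properties":{"targets":{"type":"array","items":{"type":"array","items":{"type":"number"}}},"newtons":{"type":"number"}},"required":["targets"]}

```bash
ls; mkdir -p pics; python3 - <<'E'
from rig import robot
import cv2
o=robot.get_obs();print(o)
for n in("scene","side"):
    p,d=robot.camera(n);cv2.imwrite(f"pics/{n}0.png",p[:,:,::-1]);
    m=robot.camera_model(n);print(n,m)
    import numpy as np;np.save(f"{n}0.npy",d)
E
```

```text
pics
{'time': 0.0, 'q': array([-1.37450552e+00,  5.28478421e-01,  1.43390369e+00,  1.09250620e-05,
        1.18140565e+00, -1.78500825e-01]), 'joint_velocities': array([-9.39232621e-05, -1.20646996e-03, -5.06663675e-04, -1.32776297e-03,
        4.68075743e-04,  3.55464514e-04]), 'joint_torque': array([-5.71401324e-04, -4.40052688e+01, -1.76593190e+01,  6.30636932e-02,
        5.82126144e-02, -1.54989357e-04]), 'position': array([ 0.22868285, -0.58086819,  0.22156368]), 'tool_rot': array([ 9.82492524e-01,  1.86298783e-01, -4.71149733e-06, -1.09755813e-03]), 'ft_force': array([ 0.16975141, -0.57212924, -0.29456886]), 'moment': array([-0.04542416, -0.00697209,  0.01944108]), 'grip_width': 0.08695183096985874}
scene {'mtx': array([[469.16412   ,   0.        , 313.61547173],
       [  0.        , 469.16412   , 243.82594902],
       [  0.        ,   0.        ,   1.        ]]), 'extrinsics': array([[-0.27202015,  0.96226798, -0.00673663,  0.12384319],
       [-0.63487879, -0.17420204,  0.75271679,  0.3397389 ],
       [ 0.72314173,  0.20903108,  0.65830999, -1.4605319 ],
       [ 0.        ,  0.        ,  0.        ,  1.        ]])}
side {'mtx': array([[457.26051545,   0.        , 326.65126108],
       [  0.        , 457.26051545, 246.77726434],
       [  0.        ,   0.        ,   1.        ]]), 'extrinsics': array([[-0.97574095, -0.21846411, -0.01424865,  0.56727917],
       [ 0.11649877, -0.57322605,  0.81107332, -0.08021956],
       [-0.18535811,  0.78973751,  0.58477093, -1.06792839],
       [ 0.        ,  0.        ,  0.        ,  1.        ]])}
```

View pics/scene0.png

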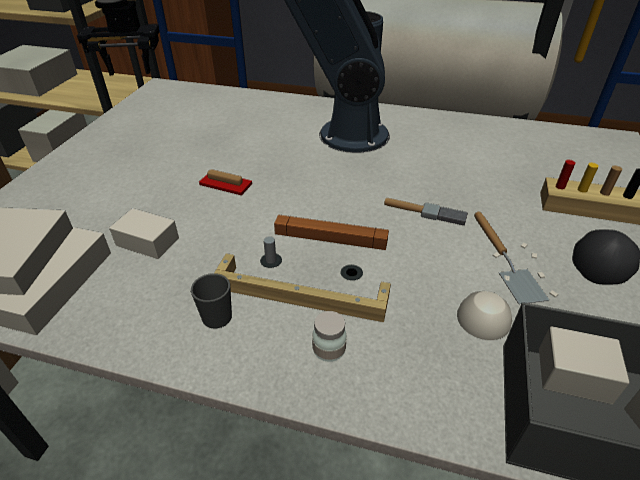

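View pics/side0.png

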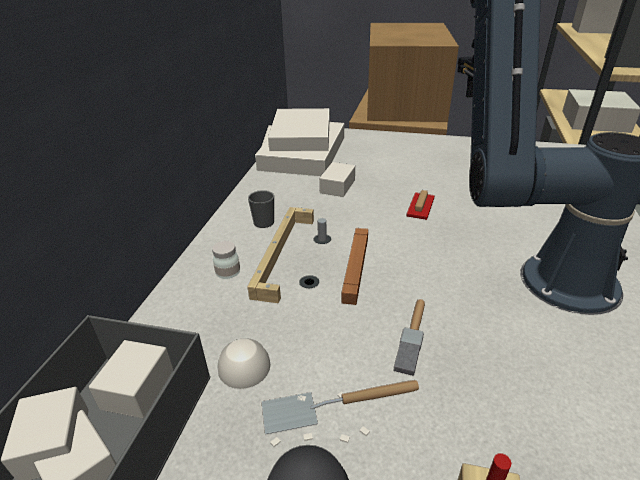

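The scene view (camera facing the robot, image right = +y) shows the batten at about (275–388, 217–248) and the jig behind it at (220–390, 255–320). The post is at (270, 250), on the −y side, and the empty socket at (352, 271). I'll enlarge both views.

```bash
python3 - <<'E'
import cv2
a=cv2.imread("pics/scene0.png")[200:330,205:405];cv2.imwrite("pics/s0c.png",cv2.resize(a,None,fx=4,fy=4,interpolation=cv2.INTER_CUBIC))
a=cv2.imread("pics/side0.png")[195:315,240:380];cv2.imwrite("pics/d0c.png",cv2.resize(a,None,fx=5,fy=5,interpolation=cv2.INTER_CUBIC))
E
```

```text
(no output)
```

View pics/s0c.png

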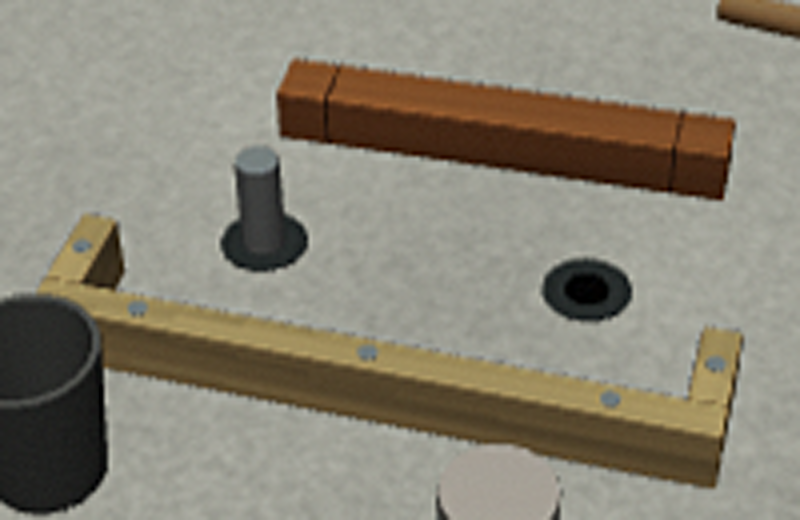

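View pics/d0c.png

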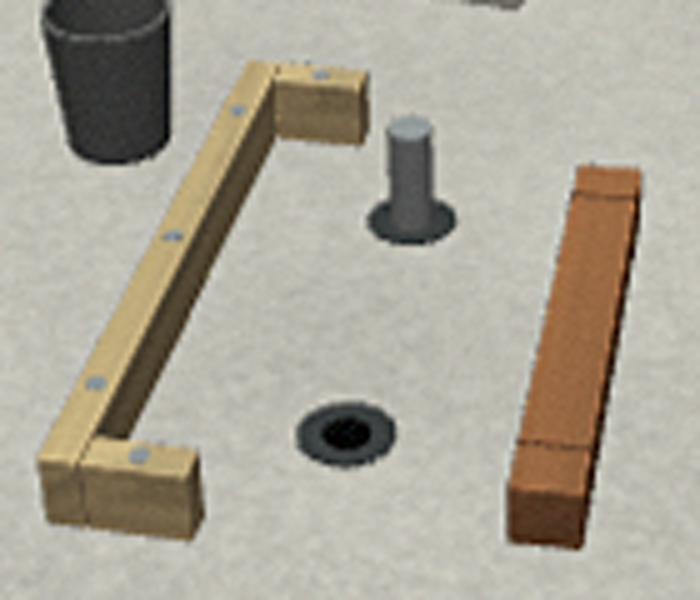

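```bash
cat > h.py <<'E'
import numpy as np
from rig import robot
def ray(n,u,v,z):
    m=robot.camera_model(n);K=m["mtx"];E=m["extrinsics"]
    d=np.array([(u-K[0,2])/K[0,0],-(v-K[1,2])/K[1,1],-1.]);R=E[:3,:3];c=-R.T@E[:3,3];w=R.T@d
    return c+w*(z-c[2])/w[2]
def proj(n,P):
    m=robot.camera_model(n);p=m["extrinsics"]@np.r_[P,1];p=np.array([p[0],-p[1],-p[2]])
    q=m["mtx"]@p;return q[:2]/q[2]
E
python3 - <<'E'
from h import *
np.set_printoptions(precision=4,suppress=True)
S=lambda u,v,z:ray("scene",205+u/4-.375,200+v/4-.375,z)[:2]
D=lambda u,v,z:ray("side",240+u/5-.4,195+v/5-.4,z)[:2]
for l,a,z in [("bat r-,r+,f+,f-",[(296,60),(735,120),(727,147),(278,95)],.034),("jig Rtip out,in; Ltip in,out; Lcorner in; fence corner out L",[(85,214),(120,222),(705,328),(742,332),(690,402),(720,430)],.04),("post",[(258,160)],.06),("disc",[(265,242),(587,290)],0)]:
    print(l,*[S(u,v,z) for u,v in a])
for l,a,z in [("bat f-,r-,r+,f+",[(578,165),(640,170),(588,493),(508,485)],.034),("jig Ltip in,out, Lcorner in, fence out L, Rtip in,Rtip out, Rcorner in",[(190,452),(200,490),(95,438),(38,460),(368,87),(368,70),(275,80)],.04),("post",[(410,128)],.06),("disc",[(412,221),(346,434)],0)]:
    print(l,*[D(u,v,z) for u,v in a])
E
```

```text
bat r-,r+,f+,f- [ 0.4883 -0.0758] [0.4754 0.1809] [0.5    0.1803] [ 0.5221 -0.075 ]
jig Rtip out,in; Ltip in,out; Lcorner in; fence corner out L [ 0.6511 -0.1371] [ 0.652  -0.1168] [0.6472 0.1925] [0.6451 0.2105] [0.6975 0.1938] [0.711  0.2104]
post [ 0.6072 -0.0545]
disc [ 0.6068 -0.055 ] [0.5965 0.1238]
bat f-,r-,r+,f+ [ 0.5205 -0.0741] [ 0.4879 -0.0758] [0.4725 0.1801] [0.5076 0.182 ]
jig Ltip in,out, Lcorner in, fence out L, Rtip in,Rtip out, Rcorner in [0.648  0.1957] [0.6361 0.2189] [0.6925 0.1951] [0.7122 0.2144] [ 0.6454 -0.1191] [ 0.6498 -0.1367] [ 0.6977 -0.1162]
post [ 0.6056 -0.0523]
disc [ 0.6062 -0.054 ] [0.5968 0.1241]
```

```bash
python3 - <<'E'
from h import *
from scipy.optimize import least_squares
np.set_printoptions(precision=4,suppress=True)
S=lambda u,v:("scene",205+u/4-.375,200+v/4-.375)
D=lambda u,v:("side",240+u/5-.4,195+v/5-.4)
for a in [(137,308),(367,352),(611,398)]: print(ray(*S(*a),.04)[:2])
for a in [(237,110),(172,236),(95,383)]: print(ray(*D(*a),.04)[:2])
jig=[(S(85,214),-.05,-.175),(S(120,222),-.05,-.155),(S(705,328),-.05,.155),(S(742,332),-.05,.175),(S(690,402),0,.155),
(D(200,452),-.05,.155),(D(95,438),0,.155),(D(368,87),-.05,-.155),(D(368,70),-.05,-.175),(D(275,80),0,-.155)]
bat=[(S(296,60),-.017,-.13),(S(735,120),-.017,.13),(S(727,147),.017,.13),(S(278,95),.017,-.13),(D(578,165),.017,-.13),(D(640,170),-.017,-.13),(D(588,493),-.017,.13),(D(508,485),.017,.13)]
def fit(L,z,x0):
    def f(p):
        c,s=np.cos(p[2]),np.sin(p[2]);r=[]
        for (n,u,v),x,y in L: r+=list(proj(n,[p[0]+c*x-s*y,p[1]+s*x+c*y,z])-[u,v])
        return r
    r=least_squares(f,x0,loss="soft_l1");print(r.x,np.reshape(r.fun,(-1,2)).round(1).tolist())
fit(jig,.04,[.697,.038,0]);fit(bat,.034,[.497,.053,.05])
E
```

```text
[ 0.7089 -0.0835]
[0.7071 0.0365]
[0.7049 0.1573]
[ 0.7094 -0.082 ]
[0.7073 0.0387]
[0.7057 0.158 ]
[0.6972 0.038  0.0139] [[0.1, -0.5], [0.1, -0.9], [0.1, -0.8], [1.0, 0.1], [-0.2, -1.0], [-0.3, -0.8], [-0.8, -0.7], [-1.5, 0.1], [0.1, -0.2], [-0.5, -0.2]]
[0.4971 0.0525 0.0565] [[-0.9, -0.4], [0.4, -0.7], [0.8, 2.2], [-0.5, -0.3], [-0.2, -0.5], [0.3, -0.5], [-0.2, 0.3], [0.3, 0.4]]
```

Fits to both views, in world axes:

| Item | Position (m) | Yaw (rad) |
|---|---|---|
| Jig | (0.697, 0.038) | ≈0.016 |
| Batten | (0.497, 0.0525) | 0.057 |
| Post | (0.6065, −0.054) | – |

The post is on the −y side, so that end goes in first. My plan:
1. Push the batten's −y end face towards +y so it clears the post.
2. Turn it.
3. Push it axially in behind the post.
4. Swing the +y end in.

```bash
cat >> h.py <<'E'
from scipy.spatial.transform import Rotation as Ro
np.set_printoptions(precision=4,suppress=True)
def st():
    o=robot.get_obs();R=Ro.from_quat(o["tool_rot"]).as_matrix();phi=np.arctan2(R[1,0],R[0,0])
    print("t",o["time"],"p",o["position"],"phi",round(phi,3),"F",o["ft_force"],"w",round(o["grip_width"],4));return o,R,phi
def go(*targets):   # (x,y,z,phi) world
    o,R,phi=st()
    for x,y,z,f in targets:
        print((R.T@(np.array([x,y,z])-o["position"])*100).round(1),"spin",round((phi-f+np.pi)%(2*np.pi)-np.pi,3))
E
python3 - <<'E'
from h import *
go((.51,-.14,.12,1.628))
o=ray("scene",225,182,.02);print(o)
for p in [(385,202),(465,218)]:print(ray("scene",*p,.015))
E
```

```text
t 0.1 p [ 0.2287 -0.5809  0.2217] phi 0.375 F [ 1.7044 -0.4552 -0.0006] w 0.0867
[ 42.3 -30.7  10.2] spin -1.253
[ 0.3758 -0.2639  0.02  ]
[0.3467 0.154  0.015 ]
[0.3606 0.3479 0.015 ]
```

>>> arm_command:
  targets:
    - [42.3, -30.7, 2, -1.25, 0]
    - [42.3, -30.7, 2, -1.25, 0]
    - [42.3, -30.7, 2, -1.25, 0]
    - [42.3, -30.7, 2, -1.25, 0]
    - [42.3, -30.7, 2, -1.25, 0]

```text
time: 0.72
position: [0.3976, -0.3165, 0.2103]
tool_rot: [0.791, 0.612, 0.0, -0.0]
ft_force: [0.5, 0.1, 0.6]
grip_width: 0.0449
```

```bash
python3 - <<'E'
from h import *
go((.51,-.14,.12,1.628))
E
```

```text
t 0.725 p [ 0.3976 -0.3165  0.2103] phi 1.318 F [0.536  0.0642 0.5515] w 0.0449
[19.9  6.5  9. ] spin -0.31
```

>>> arm_command:
  targets:
    - [19.9, 6.5, 9, -0.31, 0]
    - [19.9, 6.5, 9, -0.31, 0]
    - [19.9, 6.5, 9, -0.31, 0]
    - [19.9, 6.5, 9, -0.31, 0]
    - [19.9, 6.5, 9, -0.31, 0]

```text
time: 1.35
position: [0.5104, -0.1398, 0.119]
tool_rot: [0.687, 0.727, -0.0, -0.002]
ft_force: [-1.0, -1.4, -0.5]
grip_width: 0.0014
```

```bash
python3 - <<'E'
from h import *
go((.508,-.12,.013,1.628))
E
```

```text
t 1.35 p [ 0.5104 -0.1398  0.119 ] phi 1.627 F [-1.0377 -1.4321 -0.4754] w 0.0014
[ 2.  -0.1 10.6] spin -0.001
```

>>> arm_command:
  targets:
    - [1, -0.2, 5, 0, 0]
    - [2, -0.2, 10.6, 0, 0]
    - [2, -0.2, 10.6, 0, 0]

```text
time: 1.72
position: [0.5035, -0.1216, 0.0109]
tool_rot: [0.689, 0.725, -0.002, -0.005]
ft_force: [0.1, -0.2, 0.9]
grip_width: 0.0005
```

```bash
python3 - <<'E'
from h import *
import cv2
go((.502,-.027,.013,1.628))
p,d=robot.camera("wrist");cv2.imwrite("pics/w1.png",p[:,:,::-1])
p,d=robot.camera("scene");cv2.imwrite("pics/s1.png",cv2.resize(p[160:340,180:420,::-1],None,fx=3,fy=3,interpolation=cv2.INTER_CUBIC))
E
```

```text
t 1.725 p [ 0.5035 -0.1216  0.0109] phi 1.622 F [ 0.0907 -0.2046  0.9051] w 0.0005
[ 9.5  0.3 -0.2] spin -0.006
```

View pics/s1.png

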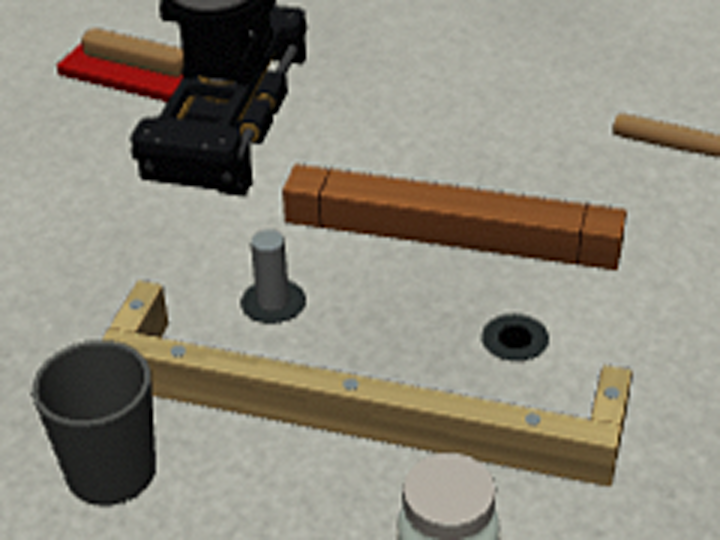

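View pics/w1.png

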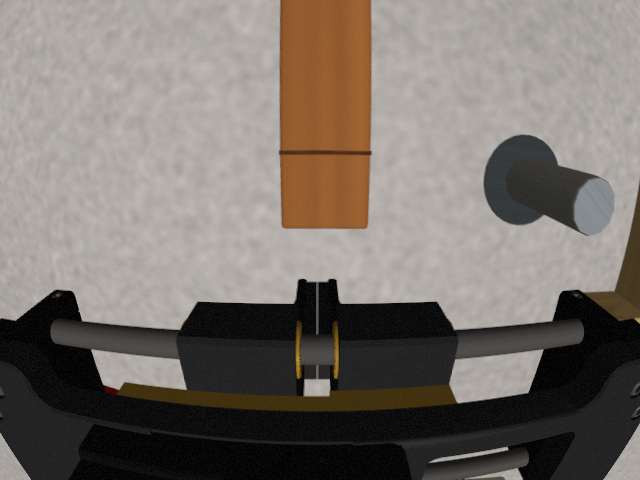

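The wrist view shows the fingertips at (318, 290) and the end face of the batten at (325, 228). They are lined up to within 2–3 mm, so I'll push along the axis by about 5 cm.

>>> arm_command:
  targets:
    - [2.5, 0.3, -0.2, 0, 0]
    - [3.7, 0.3, -0.2, 0, 0]
    - [4.9, 0.3, -0.2, 0, 0]
    - [6.1, 0.3, -0.2, 0, 0]
    - [7.3, 0.3, -0.2, 0, 0]

```text
time: 2.45
position: [0.5071, -0.0493, 0.017]
tool_rot: [0.689, 0.725, 0.0, 0.0]
ft_force: [0.2, -1.5, -0.3]
grip_width: 0.0003
```

>>> arm_command:
  targets:
    - [0.8, 0, 0, 0, 0]
    - [1.4, 0, 0, 0, 0]
    - [1.4, 0, 0, 0, 0]
    - [0, 0, 0, 0, 0]

```text
time: 2.95
position: [0.5061, -0.0492, 0.0163]
tool_rot: [0.688, 0.726, -0.0, -0.001]
ft_force: [0.3, 0.1, -0.2]
grip_width: 0.0002
```

```bash
python3 - <<'E'
from h import *
import cv2
st()
p,d=robot.camera("scene");cv2.imwrite("pics/s2.png",cv2.resize(p[190:340,200:440,::-1],None,fx=3.3333,fy=3.3333,interpolation=cv2.INTER_CUBIC))
E
```

```text
t 2.95 p [ 0.5061 -0.0492  0.0163] phi 1.624 F [ 0.2501  0.0906 -0.1889] w 0.0002
```

View pics/s2.png

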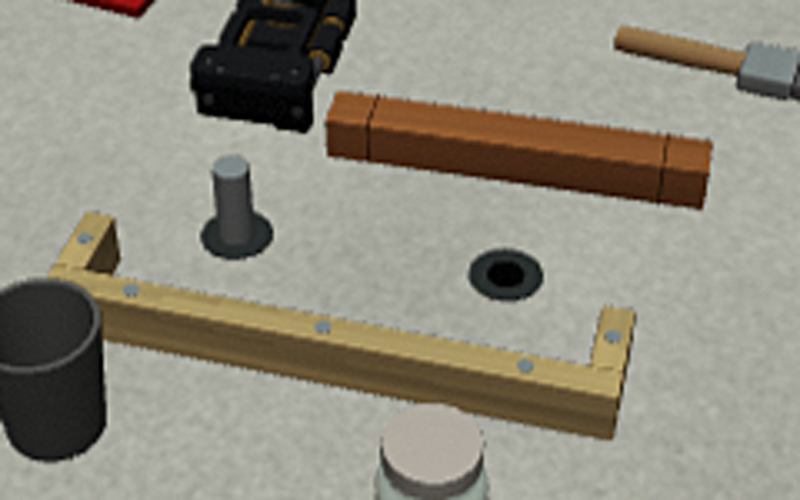

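The batten has slid towards +y, with its ends now at (328–337, 92–123) and (705–712, 140–172) in the crop. I'll fit its pose.

```bash
cat >> h.py <<'E'
from scipy.optimize import least_squares
def fitbat(L,z=.034,x0=(.55,.06,.2)):
    # L: list of (cam,u,v,bx,by)
    def f(p):
        c,s=np.cos(p[2]),np.sin(p[2]);r=[]
        for n,u,v,x,y in L: r+=list(proj(n,[p[0]+c*x-s*y,p[1]+s*x+c*y,z])-[u,v])
        return r
    r=least_squares(f,x0,loss="soft_l1");p=r.x
    print("bat world",p,"res",np.abs(r.fun).max().round(1))
    d=p[:2]-[.697,.038];c,s=np.cos(.016),np.sin(.016);th=p[2]-.016
    j=np.array([c*d[0]+s*d[1],-s*d[0]+c*d[1]]);print("in jig",j,th)
    for y in(-.13,.13):
        for x in(-.017,.017):print("corner",x,y,"jig",j+[np.cos(th)*x-np.sin(th)*y,np.sin(th)*x+np.cos(th)*y])
    return p
def sc(k,u0,v0,pts):
    b=[(-.017,-.13),(-.017,.13),(.017,.13),(.017,-.13)]
    return [("scene",u0+u/k-.35,v0+v/k-.35,*q) for (u,v),q in zip(pts,b)]
E
python3 - <<'E'
from h import *
p=fitbat(sc(10/3,200,190,[(337,92),(712,140),(705,171),(328,123)]))
c,s=np.cos(p[2]),np.sin(p[2])
# push point on robot face near right end, by=-.115
w=lambda x,y:(p[0]+c*x-s*y,p[1]+s*x+c*y)
print(w(-.017,-.115))
x,y=w(-.06,-.112)
go((x,y,.07,0.05),(x,y,.015,.05))
E
```

```text
bat world [0.4926 0.1073 0.0651] res 1.4
in jig [-0.2033  0.0726] 0.04907275682580349
corner -0.017 -0.13 jig [-0.2139 -0.0581]
corner 0.017 -0.13 jig [-0.1799 -0.0564]
corner -0.017 0.13 jig [-0.2266  0.2016]
corner 0.017 0.13 jig [-0.1927  0.2032]
(np.float64(0.48311726159986684), np.float64(-0.008560046165710766))
t 3.0 p [ 0.5073 -0.0516  0.0164] phi 1.622 F [ 1.2849 -1.6823  0.012 ] w 0.0005
[ 4.7 -6.5 -5.4] spin 1.572
[ 4.7 -6.5  0.1] spin 1.572
```

>>> arm_command:
  targets:
    - [-0.5, 0, -5, 0.18, 0]
    - [0, -6.5, -5.4, 0.36, 0]
    - [4.7, -6.5, -5.4, 0.55, 0]
    - [4.7, -6.5, -5.4, 0.74, 0]
    - [4.7, -6.5, -5.4, 0.93, 0]

```text
time: 3.62
position: [0.4393, -0.0063, 0.0707]
tool_rot: [0.939, 0.344, 0.0, -0.0]
ft_force: [0.8, -0.3, 0.2]
grip_width: 0.0002
```

```bash
python3 - <<'E'
from h import *
go((.44,-.004,.07,.2))
E
```

```text
t 3.625 p [ 0.4393 -0.0063  0.0707] phi 0.701 F [ 0.8044 -0.3362  0.1817] w 0.0002
[ 0.2 -0.1  0.1] spin 0.501
```

>>> arm_command:
  targets:
    - [0, 0, 3, 0.18, 0]
    - [0, 0, 5.5, 0.36, 0]
    - [0, 0, 5.5, 0.45, 0]
    - [0, 0, 5.5, 0.45, 0]

```text
time: 4.12
position: [0.4395, -0.0068, 0.0152]
tool_rot: [0.992, 0.129, -0.0, -0.0]
ft_force: [-0.2, -0.4, 0.2]
grip_width: 0.0006
```

```bash
python3 - <<'E'
from h import *
go((.475,-.004,.015,.25),(.505,-.003,.015,.25),(.54,.003,.015,.25),(.57,.01,.015,.25))
E
```

```text
t 4.125 p [ 0.4395 -0.0068  0.0152] phi 0.258 F [-0.2361 -0.4216  0.2355] w 0.0006
[3.5 0.6 0. ] spin 0.008
[6.4 1.3 0. ] spin 0.008
[10.   1.6  0. ] spin 0.008
[13.   1.7  0. ] spin 0.008
```

>>> arm_command:
  targets:
    - [3, 0.5, 0, 0, 0]
    - [4.5, 0.8, 0, 0, 0]
    - [6, 1.2, 0, 0, 0]
    - [7.5, 1.4, 0, 0, 0]
    - [9, 1.5, 0, 0, 0]

```text
time: 4.75
position: [0.5305, 0.0019, 0.016]
tool_rot: [0.992, 0.129, -0.0, -0.0]
ft_force: [-0.6, 0.0, 0.2]
grip_width: 0.0002
```

```bash
python3 - <<'E'
from h import *
import cv2
st()
p,d=robot.camera("scene");cv2.imwrite("pics/s3.png",cv2.resize(p[190:340,200:440,::-1],None,fx=3.3333,fy=3.3333,interpolation=cv2.INTER_CUBIC))
E
```

```text
t 4.75 p [0.5305 0.0019 0.016 ] phi 0.259 F [-0.644   0.0303  0.1725] w 0.0002
```

View pics/s3.png

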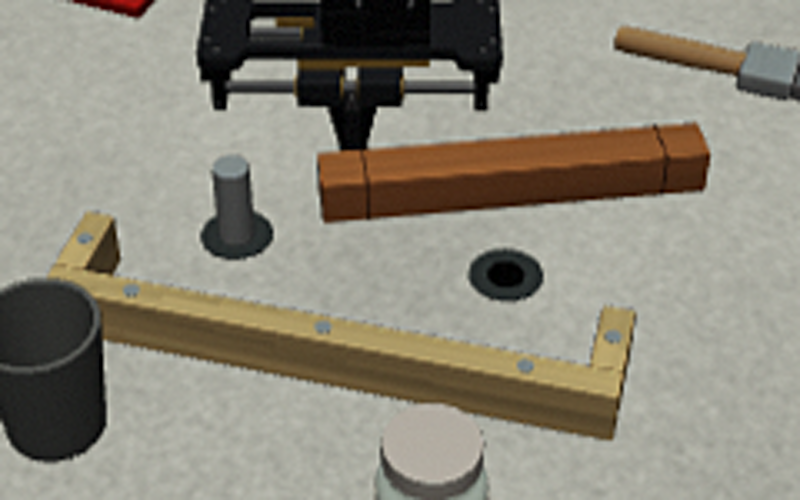

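The batten has turned: its −y end is at (320, 155–220) in the crop, beside the post and clear of it, and its +y end is at (708, 155). I'll fit the pose again.

```bash
python3 - <<'E'
from h import *
p=fitbat(sc(10/3,200,190,[(317,153),(697,124),(710,154),(322,187)]))
E
```

```text
bat world [0.5173 0.1102 0.3923] res 0.4
in jig [-0.1785  0.075 ] 0.37633561378178615
corner -0.017 -0.13 jig [-0.1465 -0.0521]
corner 0.017 -0.13 jig [-0.1149 -0.0396]
corner -0.017 0.13 jig [-0.2421  0.1897]
corner 0.017 0.13 jig [-0.2104  0.2022]
```

```bash
python3 - <<'E'
from h import *
go((.457,.0854,.07,.392),(.457,.0854,.016,.392))
E
```

```text
t 4.8 p [0.5337 0.0018 0.0162] phi 0.259 F [1.7744 0.8049 0.0128] w 0.0002
[ -5.2 -10.   -5.4] spin -0.133
[ -5.3 -10.   -0. ] spin -0.133
```

>>> arm_command:
  targets:
    - [-2, 0, -4, 0, 0]
    - [-5.3, -4, -5.4, -0.13, 4]
    - [-5.3, -10, -4, -0.13, 8.7]
    - [-5.3, -10, 0, -0.13, 8.7]
    - [-5.3, -10, 0, -0.13, 8.7]

```text
time: 5.42
position: [0.4516, 0.0859, 0.0143]
tool_rot: [0.981, 0.194, -0.002, -0.001]
ft_force: [0.4, 0.2, -0.4]
grip_width: 0.0325
```

```bash
python3 - <<'E'
from h import *
go((.5436,.1211,.016,.392))
E
```

```text
t 5.425 p [0.4516 0.0859 0.0143] phi 0.39 F [ 0.3626  0.1503 -0.4066] w 0.0325
[ 9.8  0.2 -0.2] spin -0.002
```

>>> arm_command:
  targets:
    - [0, 0, 0, 0, 8.7]
    - [0, 0, 0, 0, 8.7]
    - [0, 0, 0, 0, 8.7]
    - [1, 0, 0, 0, 8.7]
    - [2, 0, 0, 0, 8.7]

```text
time: 6.05
position: [0.4733, 0.0932, 0.0159]
tool_rot: [0.981, 0.193, 0.001, 0.0]
ft_force: [-0.1, -0.2, 0.6]
grip_width: 0.0817
```

```bash
python3 - <<'E'
from h import *
go((.5436,.1211,.016,.392))
E
```

```text
t 6.05 p [0.4733 0.0932 0.0159] phi 0.388 F [-0.0689 -0.1885  0.5979] w 0.0817
[7.6 0.1 0. ] spin -0.004
```

>>> arm_command:
  targets:
    - [1.5, 0, 0, 0, 8.7]
    - [3, 0, 0, 0, 8.7]
    - [4.5, 0, 0, 0, 8.7]
    - [6, 0, 0, 0, 8.7]
    - [7, 0, 0, 0, 8.7]

```text
time: 6.68
position: [0.5376, 0.1202, 0.0154]
tool_rot: [0.981, 0.193, -0.0, 0.0]
ft_force: [-1.9, -1.0, 0.9]
grip_width: 0.0869
```

```bash
python3 - <<'E'
from h import *
import cv2
st()
p,d=robot.camera("scene");cv2.imwrite("pics/s4.png",cv2.resize(p[190:340,200:440,::-1],None,fx=3.3333,fy=3.3333,interpolation=cv2.INTER_CUBIC))
E
```

```text
t 6.675 p [0.5376 0.1202 0.0154] phi 0.389 F [-1.8871 -1.001   0.8524] w 0.0869
```

View pics/s4.png

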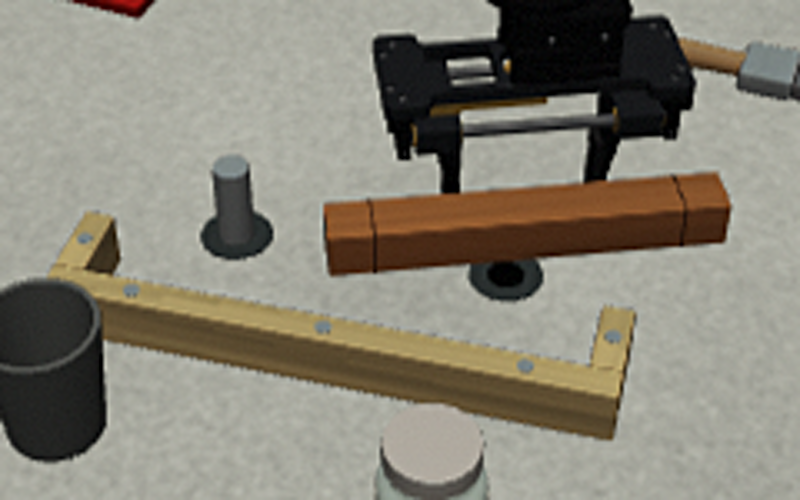

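The batten translated cleanly without turning. Its −y end is now at (325, 203–273) in the crop and its +y end at (728, 205).

```bash
python3 - <<'E'
from h import *
p=fitbat(sc(10/3,200,190,[(323,204),(720,174),(730,207),(328,238)]))
c,s=np.cos(p[2]),np.sin(p[2]);n=np.array([c,s])
print("n jig: bat", (p[:2]-[.6065,-.054])@n-.017-.012,"clearance face to post")
w=lambda x,y:(p[0]+c*x-s*y,p[1]+s*x+c*y)
x,y=w(0,.13+.045);f=p[2]-np.pi/2
print("left push start",x,y)
go((x,y,.07,f),(x,y,.07,f+np.pi))
for uv in [(380,392),(415,385),(340,398),(265,410),(315,425)]:print(ray("side",*uv,.01))
E
```

```text
bat world [0.5649 0.1294 0.3804] res 0.8
in jig [-0.1307  0.0935] 0.36439305358222085
corner -0.017 -0.13 jig [-0.1002 -0.034 ]
corner 0.017 -0.13 jig [-0.0684 -0.0219]
corner -0.017 0.13 jig [-0.1929  0.2089]
corner 0.017 0.13 jig [-0.1611  0.221 ]
n jig: bat 0.0004366055116268759 clearance face to post
left push start 0.49989407492794835 0.2918853725492678
t 6.725 p [0.5392 0.1204 0.0156] phi 0.389 F [-0.0302  0.5805  0.0179] w 0.0869
[  2.9 -17.4  -5.4] spin 1.579
[  2.9 -17.4  -5.4] spin -1.563
[0.393  0.4055 0.01  ]
[0.3332 0.3774 0.01  ]
[0.4603 0.4326 0.01  ]
[0.5819 0.4833 0.01  ]
[0.4908 0.4931 0.01  ]
```

>>> arm_command:
  targets:
    - [0.7, 0, 0, 0, 8.7]
    - [1.4, 0, 0, 0, 8.7]
    - [1.4, 0, 0, 0, 8.7]
    - [-1.5, 0, 0, 0, 8.7]
    - [-3, 0, 0, 0, 6]

```text
time: 7.35
position: [0.5077, 0.108, 0.0156]
tool_rot: [0.981, 0.193, -0.0, -0.0]
ft_force: [-0.3, 0.7, -0.5]
grip_width: 0.0827
```

```bash
python3 - <<'E'
from h import *
n=np.array([np.cos(.3804),np.sin(.3804)]);c=np.array([.5649,.1294])+.013*n;a=np.array([-n[1],n[0]])
x,y=c+a*.18
print(c);f=.3804-np.pi/2
go((x,y,.07,f))
E
```

```text
[0.577  0.1342]
t 7.35 p [0.5077 0.108  0.0156] phi 0.388 F [-0.335   0.7277 -0.4921] w 0.0827
[  7.5 -17.8  -5.4] spin 1.578
```

>>> arm_command:
  targets:
    - [0, 0, -5.4, -0.18, 0]
    - [3, -6, -5.4, -0.36, 0]
    - [7.5, -12, -5.4, -0.55, 0]
    - [7.5, -17.8, -5.4, -0.74, 0]
    - [7.5, -17.8, -5.4, -0.93, 0]

```text
time: 7.98
position: [0.5101, 0.3054, 0.0698]
tool_rot: [0.789, 0.614, 0.001, -0.0]
ft_force: [0.6, -0.3, 0.2]
grip_width: 0.0351
```

>>> arm_command:
  targets:
    - [0, 0, 0, -0.18, 0]
    - [0, 0, 0, -0.36, 0]
    - [0, 0, 0, -0.54, 0]
    - [0, 0, 0, -0.63, 0]
    - [0, 0, 0, -0.63, 0]

```text
time: 8.6
position: [0.5113, 0.3014, 0.0697]
tool_rot: [0.566, 0.825, 0.0, 0.0]
ft_force: [-0.0, -0.4, -0.5]
grip_width: 0.0003
```

```bash
python3 - <<'E'
from h import *
import cv2
n=np.array([np.cos(.3804),np.sin(.3804)]);c=np.array([.577,.1342]);a=np.array([-n[1],n[0]])
x,y=c+a*.18
go((x,y,.016,.3804+np.pi/2))
p,d=robot.camera("scene");cv2.imwrite("pics/s5.png",cv2.resize(p[190:340,200:440,::-1],None,fx=3.3333,fy=3.3333,interpolation=cv2.INTER_CUBIC))
p,d=robot.camera("wrist");cv2.imwrite("pics/w5.png",p[:,:,::-1])
E
```

```text
t 8.6 p [0.5113 0.3014 0.0697] phi 1.939 F [-0.0451 -0.3551 -0.4697] w 0.0003
[ 0.  -0.1  5.4] spin -0.012
```

View pics/s5.png

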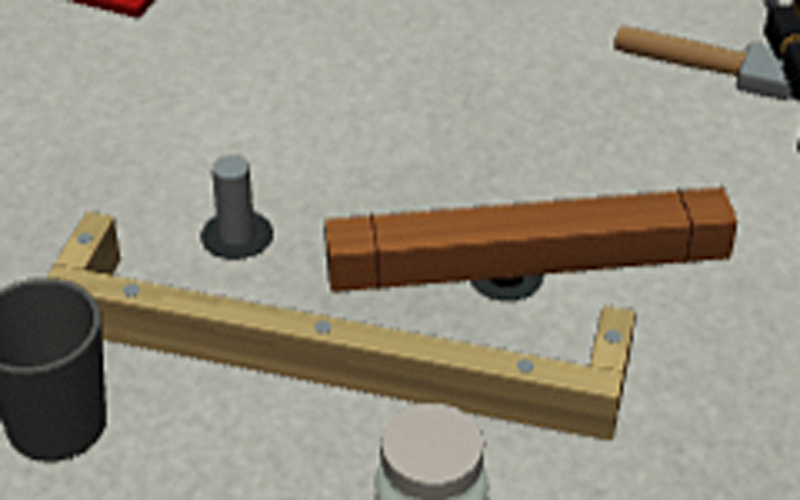

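View pics/w5.png

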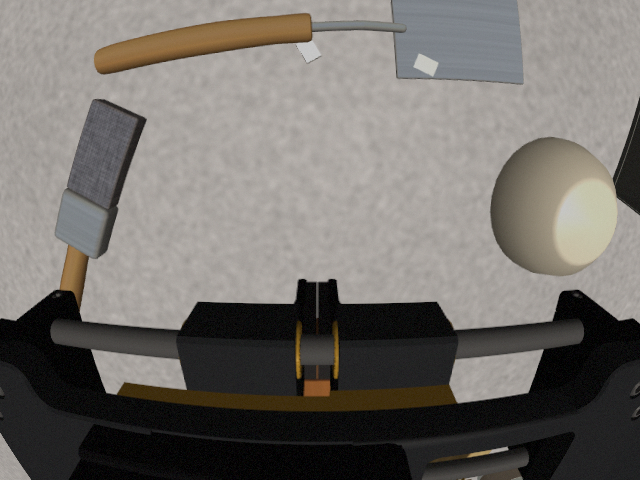

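The batten's −y end is at (325–330, 221–290) in the crop, with the post to its left. In the wrist view nothing lies under the gripper, and the dome and brush are well clear.

```bash
python3 - <<'E'
from h import *
p=fitbat(sc(10/3,200,190,[(325,221),(725,188),(736,221),(330,255)]))
c,s=np.cos(p[2]),np.sin(p[2]);n=np.array([c,s]);a=np.array([-s,c])
print("clear", (p[:2]-[.6065,-.054])@n-.017-.012)
x,y=p[:2]+a*.17
x2,y2=p[:2]+a*(.13+.0095-.10)
go((x,y,.016,p[2]+np.pi/2),(x2,y2,.016,p[2]+np.pi/2))
E
```

```text
bat world [0.5785 0.1348 0.3891] res 0.8
in jig [-0.1169  0.0987] 0.3731136205812662
corner -0.017 -0.13 jig [-0.0854 -0.0286]
corner 0.017 -0.13 jig [-0.0537 -0.0162]
corner -0.017 0.13 jig [-0.1801  0.2135]
corner 0.017 0.13 jig [-0.1485  0.2259]
clear 0.01673269466627054
t 8.7 p [0.5112 0.3014 0.0697] phi 1.939 F [0.1158 1.3734 0.6032] w 0.0001
[-1.  -0.1  5.4] spin -0.021
[-14.    0.2   5.4] spin -0.021
```

>>> arm_command:
  targets:
    - [0, 0, 2.7, -0.02, 0]
    - [0, 0, 5.4, -0.02, 0]
    - [-2.5, 0, 5.4, -0.02, 0]
    - [-4, 0, 5.4, -0.02, 0]
    - [-5.2, 0, 5.4, -0.02, 0]

```text
time: 9.32
position: [0.5304, 0.2524, 0.0159]
tool_rot: [0.557, 0.83, 0.0, 0.0]
ft_force: [-0.6, 0.3, -0.6]
grip_width: 0.0003
```

>>> arm_command:
  targets:
    - [-1.2, 0, 0, 0, 0]
    - [-2.4, 0, 0, 0, 0]
    - [-3.6, 0, 0, 0, 0]
    - [-3.6, 0, 0, 0, 0]

```text
time: 9.82
position: [0.5444, 0.2186, 0.0158]
tool_rot: [0.557, 0.83, 0.0, 0.0]
ft_force: [-0.2, -0.0, 0.4]
grip_width: 0.0007
```

```bash
python3 - <<'E'
from h import *
import cv2
st()
p,d=robot.camera("scene");cv2.imwrite("pics/s6.png",cv2.resize(p[190:340,200:440,::-1],None,fx=3.3333,fy=3.3333,interpolation=cv2.INTER_CUBIC))
E
```

```text
t 9.825 p [0.5444 0.2186 0.0158] phi 1.959 F [-0.1948 -0.0098  0.3596] w 0.0007
```

View pics/s6.png

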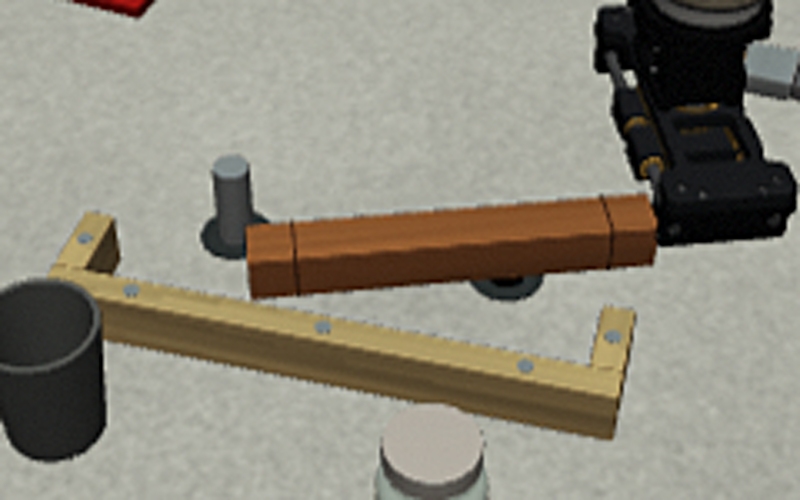

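The −y end is now at (247–252, 227–298) in the crop, passing behind the post. The angle is holding, so I'll keep pushing.

>>> arm_command:
  targets:
    - [-1.2, 0, 0, 0, 0]
    - [-2.4, 0, 0, 0, 0]
    - [-3.6, 0, 0, 0, 0]
    - [-4.6, 0, 0, 0, 0]
    - [-4.6, 0, 0, 0, 0]

```text
time: 10.5
position: [0.5618, 0.1759, 0.0156]
tool_rot: [0.557, 0.83, 0.0, 0.0]
ft_force: [0.5, 0.0, -0.1]
grip_width: 0.0003
```

```bash
python3 - <<'E'
from h import *
import cv2
st()
p,d=robot.camera("scene");cv2.imwrite("pics/s7.png",cv2.resize(p[190:340,200:440,::-1],None,fx=3.3333,fy=3.3333,interpolation=cv2.INTER_CUBIC))
E
```

```text
t 10.5 p [0.5618 0.1759 0.0156] phi 1.959 F [ 0.4539  0.0438 -0.0606] w 0.0003
```

View pics/s7.png

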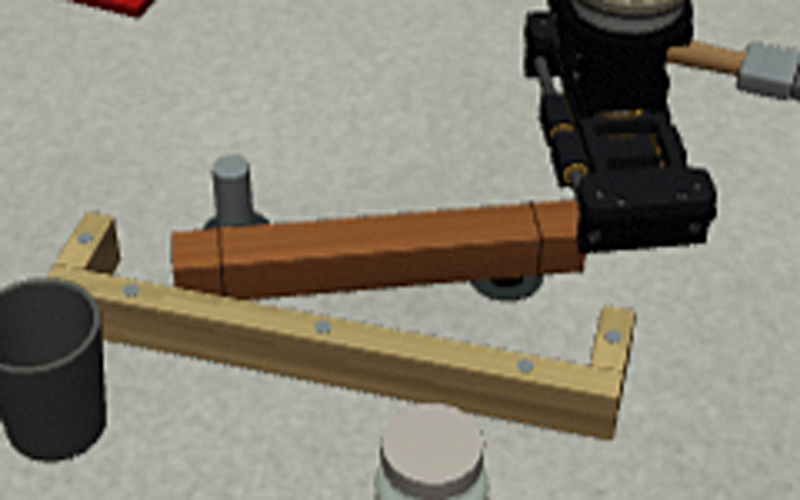

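```bash
python3 - <<'E'
from h import *
L=sc(10/3,200,190,[(172,233),(573,202),(585,236),(176,264)])
p=fitbat([L[0],L[2],L[3]])
E
```

```text
bat world [0.6145 0.0451 0.379 ] res 1.1
in jig [-0.0824  0.0084] 0.36297147078743736
corner -0.017 -0.13 jig [-0.0521 -0.1192]
corner 0.017 -0.13 jig [-0.0204 -0.1071]
corner -0.017 0.13 jig [-0.1445  0.1239]
corner 0.017 0.13 jig [-0.1127  0.136 ]
```

The −y end is well behind the post, and its corners are at jig y ≈ −0.107 to −0.119. I'll push 1.2 cm more to centre it, then retract and swing the +y end in.

>>> arm_command:
  targets:
    - [-0.8, 0, 0, 0, 0]
    - [-1.5, 0, 0, 0, 0]
    - [-1.5, 0, 0, 0, 0]
    - [1.5, 0, 0, 0, 0]
    - [4, 0, -3, 0, 0]

```text
time: 11.18
position: [0.5439, 0.214, 0.044]
tool_rot: [0.557, 0.83, -0.002, -0.002]
ft_force: [1.2, -0.4, 0.5]
grip_width: 0.0004
```

```bash
python3 - <<'E'
from h import *
th=.379;n=np.array([np.cos(th),np.sin(th)]);a=np.array([-n[1],n[0]])
c=np.array([.6145,.0451])-.012*a;print(c)
x,y=c+a*.07-n*(.017+.0095+.035)
go((x,y,.07,.25),(x,y,.016,.25))
E
```

```text
[0.6189 0.034 ]
t 11.175 p [0.5439 0.214  0.044 ] phi 1.96 F [ 1.2312 -0.4191  0.5323] w 0.0004
[-12.4  -6.   -2.6] spin 1.71
[-12.4  -6.    2.8] spin 1.71
```

>>> arm_command:
  targets:
    - [0, -3, -2.6, 0.18, 0]
    - [-3, -6, -2.6, 0.36, 0]
    - [-8, -6, -2.6, 0.55, 0]
    - [-12.4, -6, -2.6, 0.74, 0]
    - [-12.4, -6, -2.6, 0.93, 0]

```text
time: 11.8
position: [0.54, 0.0735, 0.072]
tool_rot: [0.871, 0.492, 0.001, 0.001]
ft_force: [-0.1, 0.3, -0.6]
grip_width: 0.0004
```

>>> arm_command:
  targets:
    - [0, 0, 0, 0.18, 0]
    - [0, 0, 0, 0.36, 0]
    - [0, 0, 0, 0.54, 0]
    - [0, 0, 0, 0.72, 0]
    - [0, 0, 0, 0.78, 0]

```text
time: 12.42
position: [0.5376, 0.0765, 0.0717]
tool_rot: [0.992, 0.127, 0.0, 0.0]
ft_force: [0.2, -0.2, 0.3]
grip_width: 0.0004
```

```bash
python3 - <<'E'
from h import *
import cv2
go((.5349,.0773,.016,.25))
p,d=robot.camera("scene");cv2.imwrite("pics/s8.png",cv2.resize(p[190:340,200:440,::-1],None,fx=3.3333,fy=3.3333,interpolation=cv2.INTER_CUBIC))
E
```

```text
t 12.425 p [0.5376 0.0765 0.0717] phi 0.256 F [ 0.155  -0.2063  0.3124] w 0.0004
[-0.2 -0.1  5.6] spin 0.006
```

View pics/s8.png

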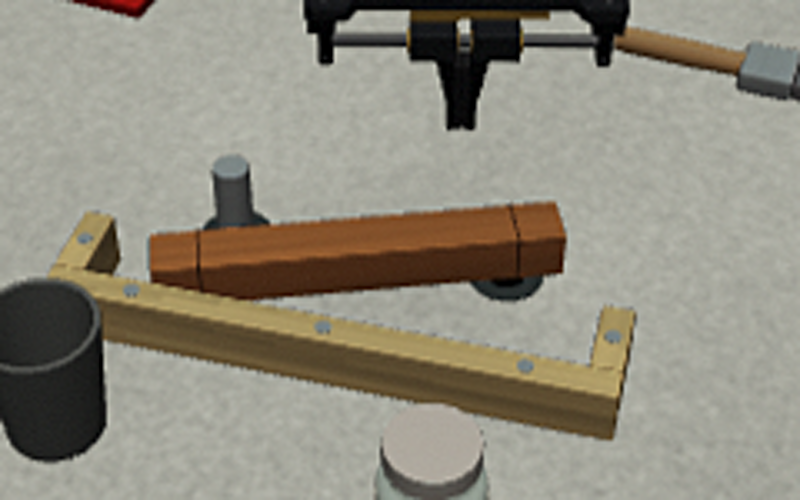

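The batten's −y end is at (150–155, 235–285) in the crop, behind the post, and its +y end at (565, 240) is still outside the bay. The fingers are on the robot side of it.

```bash
python3 - <<'E'
from h import *
p=fitbat(sc(10/3,200,190,[(149,236),(557,203),(566,236),(153,266)]))
E
```

```text
bat world [0.6201 0.0326 0.382 ] res 1.2
in jig [-0.077  -0.0041] 0.3660461689947146
corner -0.017 -0.13 jig [-0.0463 -0.1316]
corner 0.017 -0.13 jig [-0.0146 -0.1194]
corner -0.017 0.13 jig [-0.1394  0.1112]
corner 0.017 0.13 jig [-0.1076  0.1233]
```

>>> arm_command:
  targets:
    - [-0.2, 0, 3, 0, 0]
    - [-0.2, 0, 5.6, 0, 0]
    - [1.5, 0, 5.6, 0, 0]
    - [2.8, 0, 5.6, 0, 0]
    - [4, 0, 5.6, 0, 0]

```text
time: 13.1
position: [0.5767, 0.087, 0.0158]
tool_rot: [0.992, 0.129, -0.0, 0.0]
ft_force: [0.4, 0.2, -1.3]
grip_width: 0.0005
```

```bash
python3 - <<'E'
from h import *
go((.585,.085,.016,.1),(.605,.088,.016,.05),(.625,.09,.016,.02))
E
```

```text
t 13.1 p [0.5767 0.087  0.0158] phi 0.259 F [ 0.3903  0.2118 -1.2602] w 0.0005
[ 0.7  0.4 -0. ] spin 0.159
[ 2.8  0.6 -0. ] spin 0.209
[ 4.7  0.9 -0. ] spin 0.239
```

>>> arm_command:
  targets:
    - [1, 0.3, 0, 0, 0]
    - [2, 0.6, 0, 0.08, 0]
    - [3, 0.8, 0, 0.14, 0]
    - [4, 0.9, 0, 0.2, 0]
    - [4.7, 1, 0, 0.23, 0]

```text
time: 13.72
position: [0.6247, 0.0891, 0.0158]
tool_rot: [1.0, 0.014, 0.0, 0.0]
ft_force: [-1.1, 0.7, 0.4]
grip_width: 0.0005
```

```bash
python3 - <<'E'
from h import *
import cv2
st()
p,d=robot.camera("scene");cv2.imwrite("pics/s9.png",cv2.resize(p[190:340,200:440,::-1],None,fx=3.3333,fy=3.3333,interpolation=cv2.INTER_CUBIC))
E
```

```text
t 13.725 p [0.6247 0.0891 0.0158] phi 0.027 F [-1.0634  0.6536  0.3989] w 0.0005
```

View pics/s9.png

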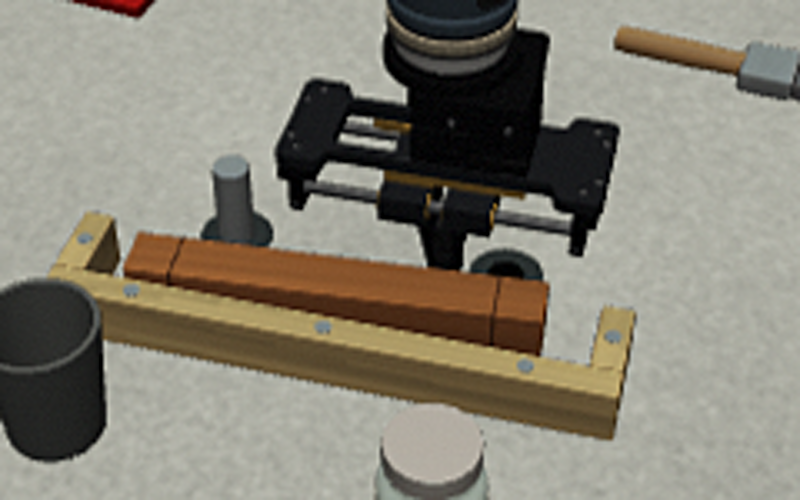

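The +y end has swung round. The batten now lies almost parallel to the fence, from (127, 270) to (548, 300) in the crop, with a gap left at the +y end.

```bash
python3 - <<'E'
from h import *
L=sc(10/3,200,190,[(140,233),(548,283),(545,315),(126,267)])
p=fitbat(L)
n=np.array([np.cos(p[2]),np.sin(p[2])]);a=np.array([-n[1],n[0]])
x,y=p[:2]-n*.06+a*.01
go((x,y,.016,.016))
E
```

```text
bat world [0.6569 0.0293 0.1011] res 1.2
in jig [-0.0402 -0.008 ] 0.0850617085440162
corner -0.017 -0.13 jig [-0.0461 -0.139 ]
corner 0.017 -0.13 jig [-0.0123 -0.1361]
corner -0.017 0.13 jig [-0.0682  0.1201]
corner 0.017 0.13 jig [-0.0343  0.1229]
t 13.775 p [0.6259 0.0891 0.0159] phi 0.027 F [ 0.0141  0.5086 -0.0101] w 0.0004
[-3.1  5.5 -0. ] spin 0.011
```

>>> arm_command:
  targets:
    - [-3.1, 0, 0, 0, 0]
    - [-3.1, 4.7, 0, 0.01, 4]
    - [-3.1, 4.7, 0, 0.01, 8.7]
    - [-3.1, 4.7, 0, 0.01, 8.7]
    - [-3.1, 4.7, 0, 0.01, 8.7]

```text
time: 14.4
position: [0.5946, 0.042, 0.0157]
tool_rot: [1.0, 0.01, 0.0, -0.0]
ft_force: [-0.0, 0.2, 0.1]
grip_width: 0.0329
```

>>> arm_command:
  targets:
    - [0, 0, 0, 0, 8.7]
    - [0, 0, 0, 0, 8.7]
    - [1, 0, 0, 0, 8.7]
    - [2, 0, 0, 0, 8.7]
    - [3, 0, 0, 0, 8.7]

```text
time: 15.02
position: [0.6258, 0.0418, 0.0157]
tool_rot: [1.0, 0.009, 0.0, 0.0]
ft_force: [-0.3, 0.3, -0.1]
grip_width: 0.0816
```

```bash
python3 - <<'E'
from h import *
import cv2
go((.654,.042,.016,.016))
p,d=robot.camera("scene");cv2.imwrite("pics/s10.png",cv2.resize(p[190:340,200:440,::-1],None,fx=3.3333,fy=3.3333,interpolation=cv2.INTER_CUBIC))
E
```

```text
t 15.025 p [0.6258 0.0418 0.0157] phi 0.018 F [-0.2633  0.3233 -0.1221] w 0.0816
[ 2.8  0.  -0. ] spin 0.002
```

View pics/s10.png

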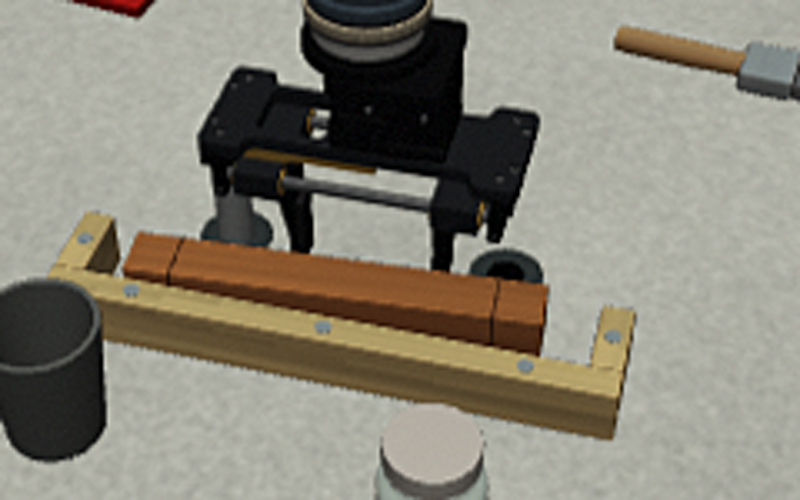

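Both fingers are on the robot-side face, at (300, 245) and (442, 265) in the crop, clear of the post. I'll push gently until it is flush.

>>> arm_command:
  targets:
    - [0.6, 0, 0, 0, 8.7]
    - [1.2, 0, 0, 0, 8.7]
    - [1.8, 0, 0, 0, 8.7]
    - [2.3, 0, 0, 0, 8.7]
    - [2.6, 0, 0, 0, 8.7]

```text
time: 15.7
position: [0.6507, 0.0423, 0.0155]
tool_rot: [1.0, 0.009, -0.0, -0.0]
ft_force: [-1.3, -0.0, -0.5]
grip_width: 0.0872
```

>>> arm_command:
  targets:
    - [0.2, 0, 0, 0, 8.7]
    - [0.4, 0, 0, 0, 8.7]

```text
time: 15.95
position: [0.6527, 0.0424, 0.0155]
tool_rot: [1.0, 0.009, -0.002, -0.0]
ft_force: [-6.1, 0.0, 4.6]
grip_width: 0.0869
```

>>> arm_command:
  targets:
    - [0.15, 0, 0, 0, 8.7]
    - [0.15, 0, 0, 0, 8.7]

```text
time: 16.2
position: [0.6527, 0.0424, 0.0155]
tool_rot: [1.0, 0.009, -0.004, -0.0]
ft_force: [-5.8, -0.2, 4.7]
grip_width: 0.0873
```

```bash
python3 - <<'E'
from h import *
import cv2
st()
p,d=robot.camera("side");cv2.imwrite("pics/d11.png",cv2.resize(p[195:315,240:380,::-1],None,fx=5,fy=5,interpolation=cv2.INTER_CUBIC))
p,d=robot.camera("scene");cv2.imwrite("pics/s11.png",cv2.resize(p[230:330,210:410,::-1],None,fx=4,fy=4,interpolation=cv2.INTER_CUBIC))
E
```

```text
t 16.2 p [0.6527 0.0424 0.0155] phi 0.017 F [-5.7681 -0.2342  4.7383] w 0.0873
```

View pics/d11.png

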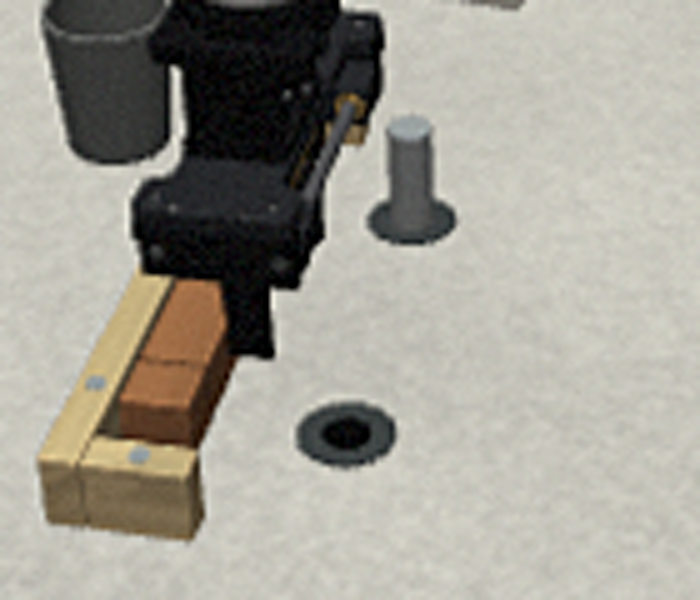

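View pics/s11.png

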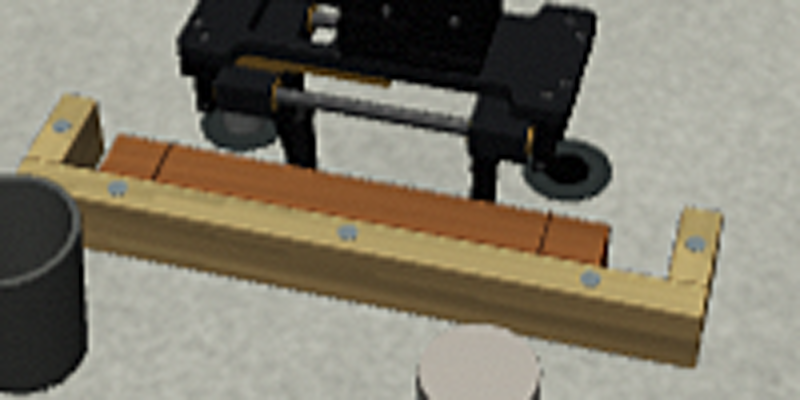

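In both views the batten lies against the fence between the cheeks. I'll back straight off, lift, and then check the seam without the arm in the way.

>>> arm_command:
  targets:
    - [-1, 0, 0, 0, 8.7]
    - [-3, 0, 0, 0, 8.7]
    - [-5, 0, 0, 0, 8.7]
    - [-5, 0, -6, 0, 8.7]
    - [-7, 0, -12, 0, 8.7]

```text
time: 16.92
position: [0.588, 0.0407, 0.136]
tool_rot: [1.0, 0.009, 0.002, 0.0]
ft_force: [0.6, 0.4, 0.3]
grip_width: 0.087
```

>>> arm_command:
  targets:
    - [-5, 0, -3, 0, 8.7]
    - [-8, 0, -5, 0, 8.7]
    - [-12, 0, -5, 0, 8.7]
    - [-12, 0, -5, 0, 8.7]

```text
time: 17.42
position: [0.4632, 0.0394, 0.1853]
tool_rot: [1.0, 0.009, -0.0, -0.0]
ft_force: [0.0, 0.9, -0.6]
grip_width: 0.0871
```

```bash
python3 - <<'E'
from h import *
import cv2
st()
p,d=robot.camera("side");cv2.imwrite("pics/d12.png",cv2.resize(p[195:315,240:380,::-1],None,fx=5,fy=5,interpolation=cv2.INTER_CUBIC));cv2.imwrite("pics/d12f.png",p[:,:,::-1])
p,d=robot.camera("scene");cv2.imwrite("pics/s12.png",cv2.resize(p[230:330,210:410,::-1],None,fx=4,fy=4,interpolation=cv2.INTER_CUBIC))
cv2.imwrite("pics/s12f.png",p[:,:,::-1])
p,d=robot.camera("wrist");cv2.imwrite("pics/w12.png",p[:,:,::-1])
E
```

```text
t 17.425 p [0.4632 0.0394 0.1853] phi 0.018 F [ 0.0411  0.8808 -0.5762] w 0.0871
```

View pics/d12.png

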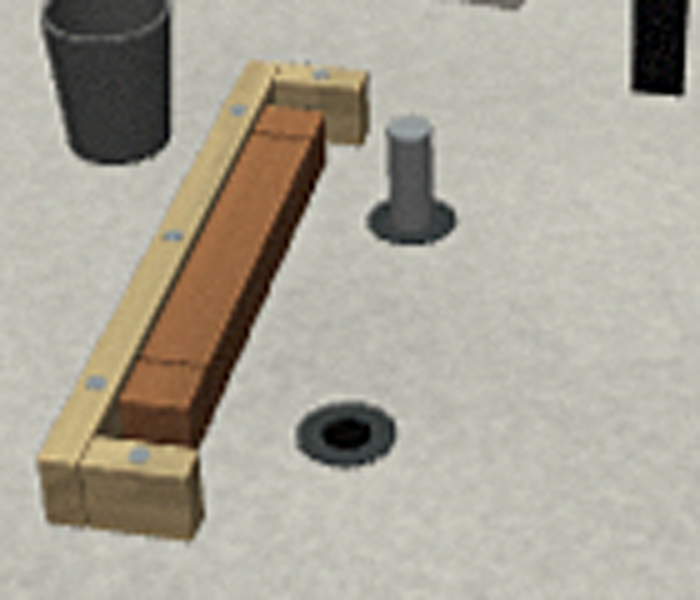

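View pics/w12.png

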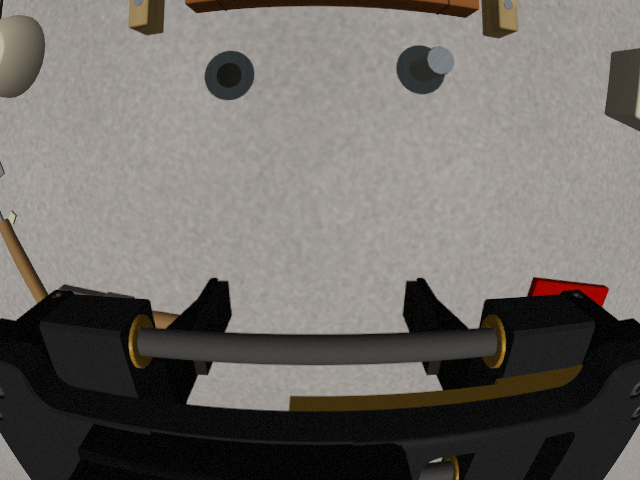

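View pics/s12f.png

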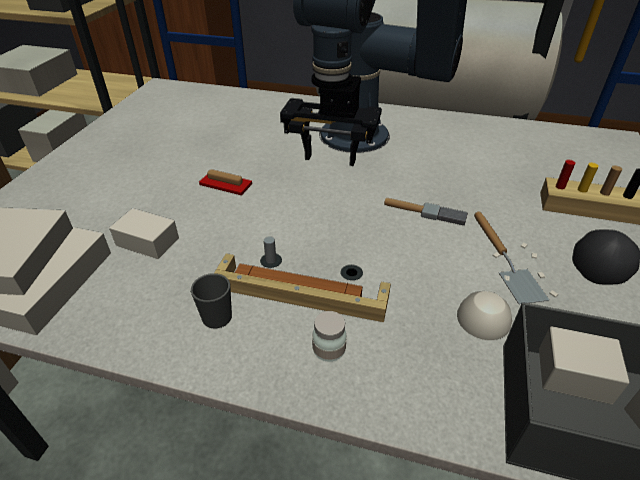

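The batten is in the bay, and the side view shows a thin, even dark seam along the fence. The bystanders look unchanged. I'll look down on the seam with the wrist camera to confirm.

>>> arm_command:
  targets:
    - [6, 0, -1, 0, 8.7]
    - [12, 0, -1, 0, 8.7]
    - [14, 0, -1, 0, 8.7]
    - [14, 0, -1, 0, 8.7]
    - [14, 0, -1, 0, 8.7]

```text
time: 18.2
position: [0.6053, 0.0416, 0.1941]
tool_rot: [1.0, 0.009, -0.001, -0.0]
ft_force: [-0.5, -0.7, -0.1]
grip_width: 0.0868
```

```bash
python3 - <<'E'
from h import *
import cv2
st()
p,d=robot.camera("wrist");cv2.imwrite("pics/w13.png",cv2.resize(p[20:300,120:520,::-1],None,fx=2,fy=2,interpolation=cv2.INTER_CUBIC))
np.save("w13d.npy",d)
S=lambda u,v,z:ray("side",240+u/5-.4,195+v/5-.4,z)
def J(P):
    d=P[:2]-[.697,.038];return np.array([d[0]+.016*d[1],-.016*d[0]+d[1]])
for n,a in [("near far-edge",(119,401)),("near robot-edge",(190,406)),("far robot",(326,112)),("far far",(270,106))]:print(n,J(S(*a,.034)))
E
```

```text
t 18.2 p [0.6053 0.0416 0.1941] phi 0.018 F [-0.4753 -0.712  -0.1391] w 0.0868
near far-edge [-0.0015  0.1233]
near robot-edge [-0.0347  0.1207]
far robot [-0.035  -0.1362]
far far [-0.0032 -0.1367]
```

View pics/w13.png

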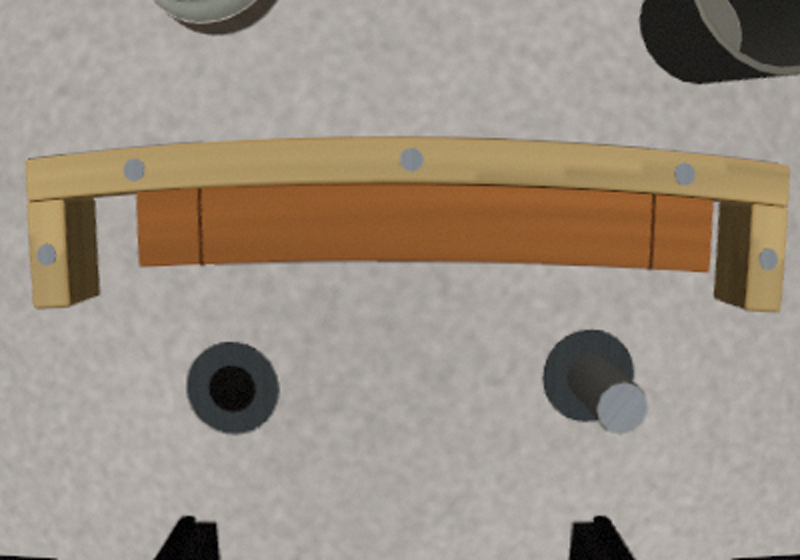

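The top-down wrist view shows the batten against the fence along its whole length, from (138, 190) to (712, 197) in the crop. There is no open gap, it is clear of both cheeks, and nothing is touching it. I'll hand in now.

```bash
python3 -c "
from rig import robot
print(robot.hand_in());print(robot.get_obs()['time'])"
```

```text
the job is handed in; nothing more can be done
None
the job is handed in; nothing more can be done
```

The batten is in the bay between the cheeks and flush against the back fence. I handed the job in at about 18 s of robot time, with the gripper well above the table and touching nothing.

- **How it went in:** I only pushed with the fingertips; the batten was never gripped or lifted.
    1. I pushed the batten along its length towards +y to clear the post, then turned it to about 0.37 rad to the fence.
    2. I pushed it along its length so the −y end, on the post's side, went in behind the post first.
    3. I swung the +y end in and pressed the batten to the fence with both fingers; about 6 N registered at the wrist.
- **Position:** From the side view, the batten's robot-side face is 34.7 mm from the fence at one end and 35.0 mm at the other, for a 34 mm batten. Its ends are at about y = +122 mm and −136 mm, inside the ±155 mm cheeks.
- **Disagreements:** The fence-side edge read −1.5 mm at the +y end and −3.2 mm at the −y end. I put that down to picking the edge in the shadow, and the calibration is only good to about 2 mm. The top-down wrist picture showed no open gap anywhere along the seam.
- **Bystanders:** None looked moved in the last scene picture, by eye only.

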